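Shim the rocking slide warmer

ROBOT

A 6-joint arm with a two-finger parallel gripper is mounted at the origin on a cart in front of the work surface, level with it; the furniture and walls round the work are solid. World frame = base frame: x ahead of the robot, y to its left, z up, the work surface at z = 0. Lengths are in m, angles in rad, forces in N, time in s.
With the tool pointing down it reaches from about 0.275 to 1 m from the base axis. Payload 8.4 kg.
Tool frame: the origin (TCP) lies on the centre line of the jaws, within the pads' length; the fingertips stand 17 mm ahead of it and the grasp point (between the pads) lies 2 mm behind it (bot.tcp_to_tips is the y of the fingertips in the tool frame, in m); y points along the fingers, z is the direction in which the jaws open and shut, and the axes are right-handed (so a half turn about y gives the same grasp; the last joint's range is limited). The gripper opens to 85 mm and grips with 20 to 120 N. Pads are 22 mm wide; open, the fingers measure 114 mm over their backs; the gripper's body (76 mm by 85 mm) begins 54 mm behind the grasp point. The pads swing forward as they close: fully open they stand 13 mm farther back than shut.
Start: joints at [1.267, 0.353, 1.633, -0, 1.155, -0.002], TCP at [0.186, 0.597, 0.248] pointing down, gripper open.
Joint ranges: [-2.63, 2.63], [-0.92, 2.1], [0.06, 2.66], [-1.3, 4.44], [0, 2.69], [-3.02, 3.02]. Speed limits (rad/s): [2.22, 2.22, 2.79, 3.14, 3.14, 3.14].

INTERFACE

Orientations are given as a unit quaternion [x, y, z, w].
In Python, from workcell import bot, hand, kinematics, get_obs, vision, hand_in gives the robot as it stands. The module is installed in compiled form; this text tells all that it offers. Calls block until the motion is done:
- bot.reach(position, orientation): joint-space move of the TCP to a pose.
- bot.servo_line(position, ori=None, velocity=0.15): straight line of the TCP; ori=None keeps the orientation; velocity is the mean speed in m/s.
- bot.goto_joints(angles): joint-space move.
- hand.move_gripper(opening, strength=None): finger opening in m; strength is the grip in N (None keeps the last); returns when the fingers have stopped.
- bot.dwell(seconds).
- kinematics.solve_ik(position, orientation): joint angles nearest the present ones, or None.
- get_obs(): the state.
- vision.read_camera(name): name is "scene" or "top" or "wrist"; returns a dict with "frame" (480x640x3 uint8, red, green, blue), "intrinsics" (3x3 intrinsics, pixels), "view" (4x4, takes a point from world to camera coordinates). Camera axes: x right, y down, z forward; pixel columns grow to the right and rows downward; lengths in m; the calibration is good to about 2 mm. A picture is of the moment at which its call begins. There is no depth.
A pose or a line that the arm cannot do raises bot.IKError and nothing moves.
- hand_in(): hands the job in, once; it reports no verdict.
The state is a dict: "time_s": time; "joint_pos": joint angles; "joint_vel": joint speeds; "joint_efforts": joint torques, N m; "position": TCP position; "orientation": TCP orientation; "wrist_force": force on the tool from outside, world axes, zero at the start; "ft_torque": the same for the moment, N m; "gripper_width": finger opening in m.
Only numpy, scipy, OpenCV 4.12 (cv2) and the standard library are available. Lean on these libraries where they do the work, as an engineer would, in place of code of your own. Each camera call takes 0.05 s, during which the arm holds its last target.

TASK

The slide warmer rocks because the foot at its front right corner (near side, at the knob end) has lost its rubber pad. Push the orange wedge, thin end first, under that short foot until it is snug and the warmer stands level and firm, then press down firmly on the warmer's top above that corner to prove that it no longer rocks, and let go. Only push and press: do not lift or tip the wedge or shift the warmer, and leave the slide box, the tin and the eyepiece where they are.

Things in the scene. Friction and masses are not known exactly. Their poses are not given: they have to be found in the camera images.
- slide_warmer: loose electric slide warmer, 1.5 to 2.2 kg: white case 160 (x) x 200 (y) mm, black plate on top, 56 mm high over all, case underside 14 mm up; dark panel with knob and switch on its -x face, toward the robot. Stands level on three rubber feet (22 mm wide); feet centred 60 (x), 80 (y) mm from its middle. Origin: on the bench under its middle; z up
- bare_foot (a point): centre of the underside of the short foot, a bare steel stud 20 mm across, front right (at -60, -80 mm in the warmer's frame), 10 mm inside the case's front and side faces. Hangs 6.5 mm above the bench while the warmer stands level
- corner_top (a point): point on the black top plate straight above the short foot (-60, -80, 56 mm in the warmer's frame), where to press. The plate ends 13 mm from it on both sides. Unshimmed, a press of 3 to 4 N or more here makes the warmer rock down 6.5 mm; shimmed, it stays level
- wedge: loose orange wedge, 95 x 36 mm, 30 to 65 g: flat underside, upright thick end 14 mm high at its -x end, straight slope to a 2 mm tip at +x. Origin: centre of its underside; x from thick end to tip, z up. Starts in front of the warmer, tip roughly toward the short foot. Friction holds it where it is left
- wedge_end (a point): middle of the wedge's upright thick end, 7 mm up, where to push. Sliding free takes under 1 N. The foot meets the slope when about 60 mm of the wedge are still outside the foot's outer edge (50 mm outside the case); the push then rises to several N. Snug at about 5 N; from about 8 N on it shoves the warmer along
- microscope1: fixed microscope left of the warmer, 236 (x) x 172 (y) x 397 mm; keep the arm clear of it. Origin: on the bench under its middle; x points away from the robot. A second one like it stands 0.65 m farther right, beyond the warmer
- slide_box: closed box of microscope slides, off-white, 69 x 100 x 33 mm, loose, to be left alone. Origin: centre of its underside
- cover_tin: flat blue tin, 42 x 60 x 19 mm, loose, to be left alone. Origin: centre of its underside
- eyepiece: spare black microscope eyepiece standing upright, 34 mm wide, 46 mm high, loose, to be left alone. Origin: centre of its underside
Not all that is in view belongs to the job. Of the things that look like the wedge, take the one that is nearest to the robot's base at the start.

How it is judged:
By the outcome, as a careful person would: the job done as asked, in the order asked, and still so for the second after the job is handed in, with the robot touching nothing.
It also fails if it takes over 54 s, if anything falls off the work surface, if the arm or the gripper's body presses on something with over 40 N, if the wrist force passes 120 N, or if a joint passes its speed limit or range.

## Working session

There is one attempt and no reset: what is moved stays moved. The work goes in short steps, each a Python script; the robot and the scene stay as the last script left them, time stands still between calls to the robot, and variables do not carry over. Pictures are saved under pics/ and viewed, and the job is handed in when it is done.

```bash
ls; mkdir -p pics
python3 - <<'E'
from workcell import *
from workcell import bot,hand,vision,get_obs
import cv2,numpy as np
for n in ["scene","top","wrist"]:
    r=vision.read_camera(n); cv2.imwrite(f"pics/{n}0.png",r["frame"][:,:,::-1]); np.savez(f"{n}0.npz",**r)
    print(n,np.round(r["intrinsics"],1).tolist(),np.round(r["view"],3).tolist())
o=get_obs();print(o, bot.tcp_to_tips)
E
```

```text
pics
scene [[443.4, 0.0, 317.5], [0.0, 443.4, 228.7], [0.0, 0.0, 1.0]] [[0.745, -0.667, 0.004, -0.594], [-0.46, -0.518, -0.721, 0.158], [0.483, 0.536, -0.692, 0.893], [0.0, 0.0, 0.0, 1.0]]
top [[543.4, 0.0, 327.3], [0.0, 543.4, 245.7], [0.0, 0.0, 1.0]] [[0.006, -1.0, -0.001, -0.282], [-0.981, -0.006, -0.193, 0.547], [0.193, 0.002, -0.981, 1.478], [0.0, 0.0, 0.0, 1.0]]
wrist [[366.1, 0.0, 318.3], [0.0, 366.1, 243.1], [0.0, 0.0, 1.0]] [[0.298, 0.955, -0.001, -0.625], [0.906, -0.282, 0.317, -0.04], [0.302, -0.095, -0.949, 0.38], [0.0, 0.0, 0.0, 1.0]]
{'time_s': 0.15, 'joint_pos': array([ 1.26658289e+00,  3.53528688e-01,  1.63397245e+00, -1.57189356e-06,
        1.15521615e+00, -2.36169605e-03]), 'joint_vel': array([ 0.00073595, -0.00188432, -0.0015708 , -0.00021644, -0.00230569,
       -0.0004941 ]), 'joint_efforts': array([-6.70733807e-04, -6.05634642e+01, -3.42336416e+01, -7.42128987e-05,
        6.11049822e-03,  3.78677612e-06]), 'position': array([0.18567563, 0.59640709, 0.24770547]), 'orientation': array([ 0.69946156, -0.10637598,  0.10625556, -0.69867549]), 'wrist_force': array([-0.27295799,  0.29266151,  0.64425839]), 'ft_torque': array([0.01257283, 0.01975284, 0.00804104]), 'gripper_width': 0.08536127272731257} 0.017
```

View pics/scene0.png

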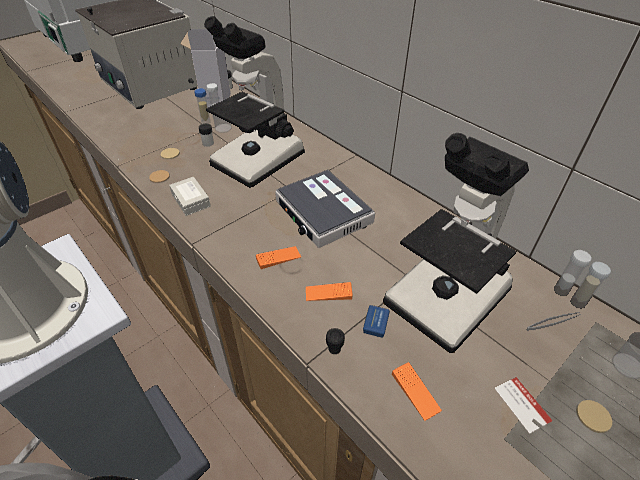

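View pics/top0.png

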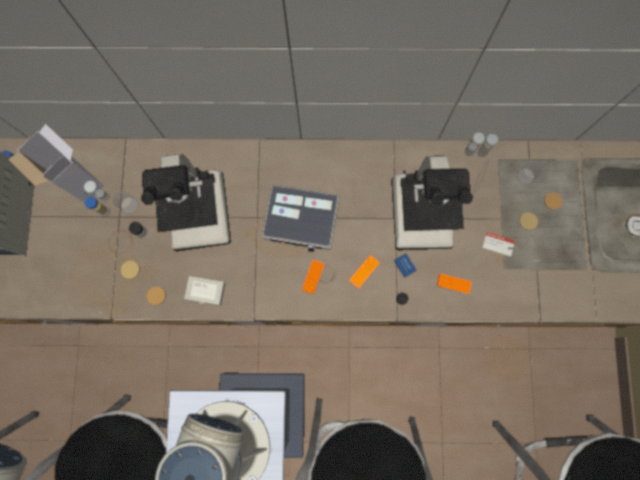

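View pics/wrist0.png

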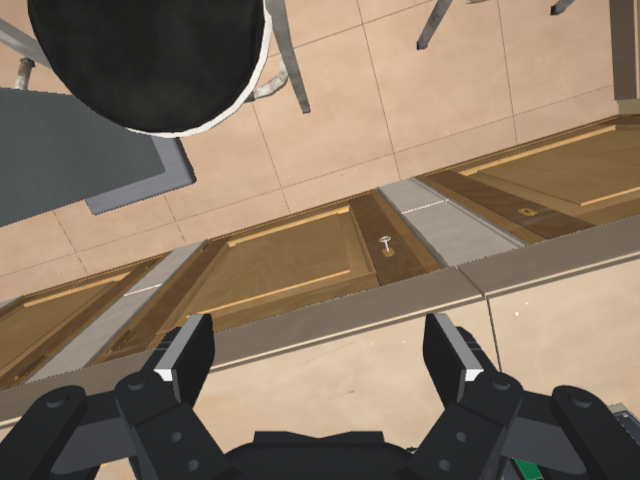

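```bash
cat > h.py <<'E'
import numpy as np,cv2
def load(n): return dict(np.load(n))
def px2w(r,u,v,z=0.):
    K=r["intrinsics"];V=r["view"];R=V[:3,:3];t=V[:3,3]
    d=R.T@np.linalg.solve(K,[u,v,1.]);c=-R.T@t
    return c+d*(z-c[2])/d[2]
def w2px(r,p):
    q=r["view"][:3,:3]@np.asarray(p,float)+r["view"][:3,3];q=r["intrinsics"]@q
    return q[:2]/q[2]
def crop(r,x0,y0,w,h,s,name):
    cv2.imwrite("pics/"+name,cv2.resize(r["frame"][y0:y0+h,x0:x0+w,::-1],None,fx=s,fy=s,interpolation=cv2.INTER_CUBIC))
E
python3 - <<'E'
from h import *
t=load("top0.npz");s=load("scene0.npz")
for u,v in [(313,277),(365,271),(454,284),(329,248)]: p=px2w(t,u,v);print(u,v,p.round(3),np.hypot(*p[:2]).round(3))
crop(t,255,180,130,120,6,"tc.png");crop(s,240,160,140,150,4,"sc.png")
E
```

```text
313 277 [ 0.467 -0.238  0.   ] 0.524
365 271 [ 0.485 -0.388  0.   ] 0.621
454 284 [ 0.449 -0.644  0.   ] 0.785
329 248 [ 0.552 -0.284  0.   ] 0.621
```

View pics/tc.png

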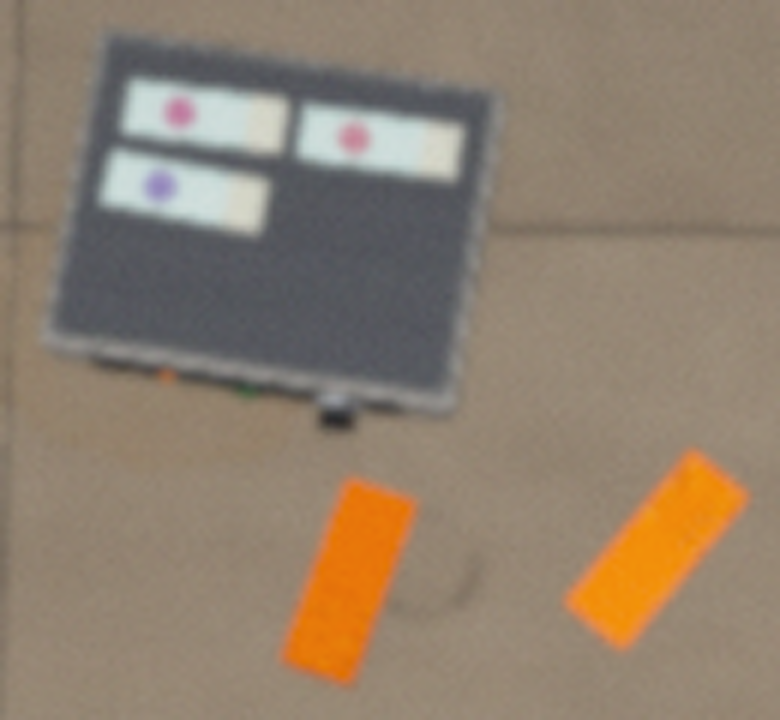

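View pics/sc.png

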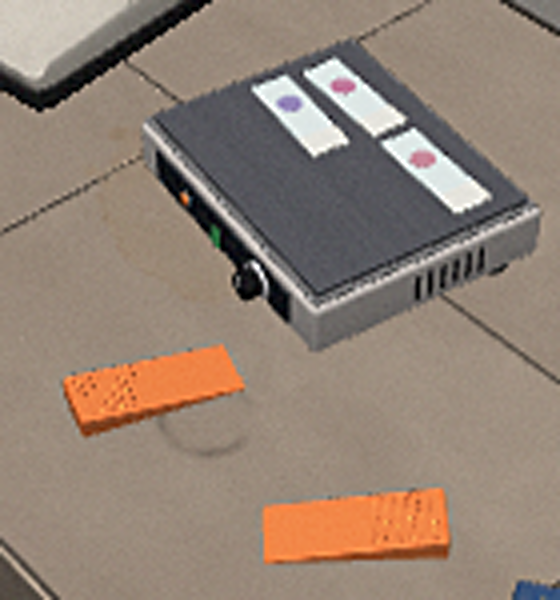

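```bash
cat >> h.py <<'E'
from scipy.spatial.transform import Rotation as Ro
def ori(h,flip=False):
    # tool down, jaw axis perpendicular to heading h (rad)
    y=np.array([0,0,-1.]); z=np.array([-np.sin(h),np.cos(h),0])*(-1 if flip else 1); x=np.cross(y,z)
    return Ro.from_matrix(np.c_[x,y,z]).as_quat()
E
python3 - <<'E'
from h import *
from workcell import *
o=get_obs();R=Ro.from_quat(o["orientation"]).as_matrix();print(R.round(3))
r=load("wrist0.npz");V=r["view"];c=-V[:3,:3].T@V[:3,3]
print("cam",c.round(3),"in tool",(R.T@(c-o["position"])).round(3),"fwd in tool",(R.T@V[2,:3]).round(3))
t=load("top0.npz")
for u,v in [(320,672),(382,490)]: print(px2w(t,255+u/6,180+v/6,.008 if u==320 else .002).round(4))
for u,v in [(108,35),(495,95),(450,408),(48,345)]: print(px2w(t,255+u/6,180+v/6,.05).round(4))
for f in (0,1):
  for h in (-.35,):
    for p in [(.42,-.235,.25),(.47,-.25,.2),(.55,-.255,.2)]:
      print(f,p,kinematics.solve_ik(p,ori(h,f)))
E
```

```text
[[ 0.955 -0.     0.297]
 [-0.297 -0.001  0.955]
 [-0.    -1.    -0.001]]
cam [0.107 0.621 0.372] in tool [-0.082 -0.125  0.   ] fwd in tool [0.317 0.949 0.   ]
[ 0.4226 -0.2253  0.008 ]
[ 0.5115 -0.2539  0.002 ]
[ 0.7244 -0.121   0.05  ]
[ 0.6956 -0.3072  0.05  ]
[ 0.5427 -0.2864  0.05  ]
[ 0.5719 -0.0965  0.05  ]
0 (0.42, -0.235, 0.25) [-5.13242471e-01  1.25428696e-01  1.92972586e+00 -4.44089210e-16
  1.08643810e+00 -1.73403880e+00]
0 (0.47, -0.25, 0.2) [-4.91670036e-01  2.64184170e-01  1.87843088e+00 -4.44089210e-16
  9.98977606e-01 -1.71246636e+00]
0 (0.55, -0.255, 0.2) [-4.36610161e-01  3.73048917e-01  1.72012783e+00 -4.44089210e-16
  1.04841590e+00 -1.65740649e+00]
1 (0.42, -0.235, 0.25) [-5.13242471e-01  1.25428696e-01  1.92972586e+00 -4.44089210e-16
  1.08643810e+00  1.40755386e+00]
1 (0.47, -0.25, 0.2) [-4.91670036e-01  2.64184170e-01  1.87843088e+00 -4.44089210e-16
  9.98977606e-01  1.42912629e+00]
1 (0.55, -0.255, 0.2) [-4.36610161e-01  3.73048917e-01  1.72012783e+00 -4.44089210e-16
  1.04841590e+00  1.48418617e+00]
```

Run:
```python
from h import *
from workcell import *
h=-.33
q=kinematics.solve_ik([.36,-.215,.27],ori(h)); print(q)
q1=q.copy(); q1[0]=1.267;q1[5]=0
bot.goto_joints(q1); bot.goto_joints(q)
bot.reach([.42,-.235,.27],ori(h))
r=vision.read_camera("wrist"); np.savez("w1.npz",**r); cv2.imwrite("pics/w1.png",r["frame"][:,:,::-1])
o=get_obs();print(o["time_s"],o["position"],o["wrist_force"])
```

```text
[-5.41951785e-01 -2.01991138e-03  2.01976715e+00 -4.44089210e-16
  1.12384541e+00 -1.78274811e+00]
3.75 [ 0.42009429 -0.23425375  0.2695428 ] [-0.01070758 -0.13083808 -0.16249185]
```

View pics/w1.png

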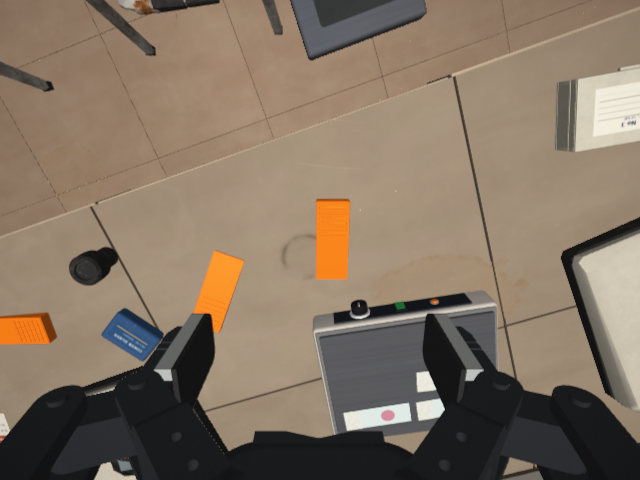

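Wrist view: the nearest wedge (A) is at (333,239), with its ribbed thick end toward the robot (row 199) and its tip at row 279. The knob-side right corner of the warmer is at about (315,325). I'll enlarge this.

Run:
```python
from h import *
r=load("w1.npz"); crop(r,290,185,130,80,6,"w1a.png"); crop(r,290,250,130,90,6,"w1b.png")
```

```text
(no output)
```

View pics/w1a.png

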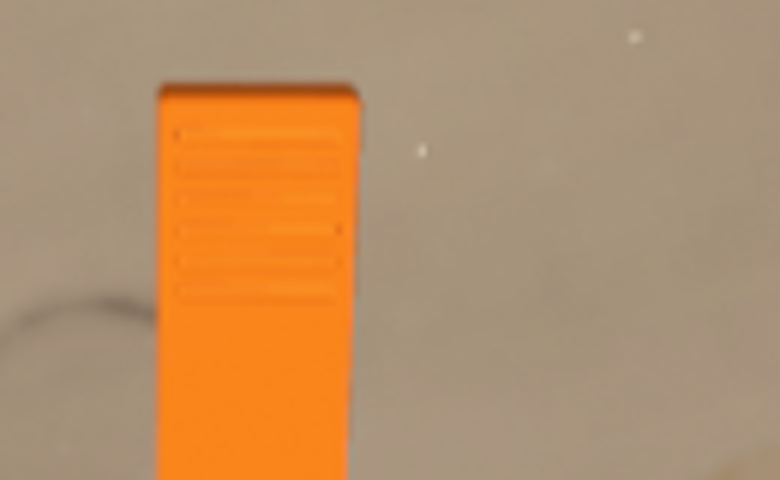

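View pics/w1b.png

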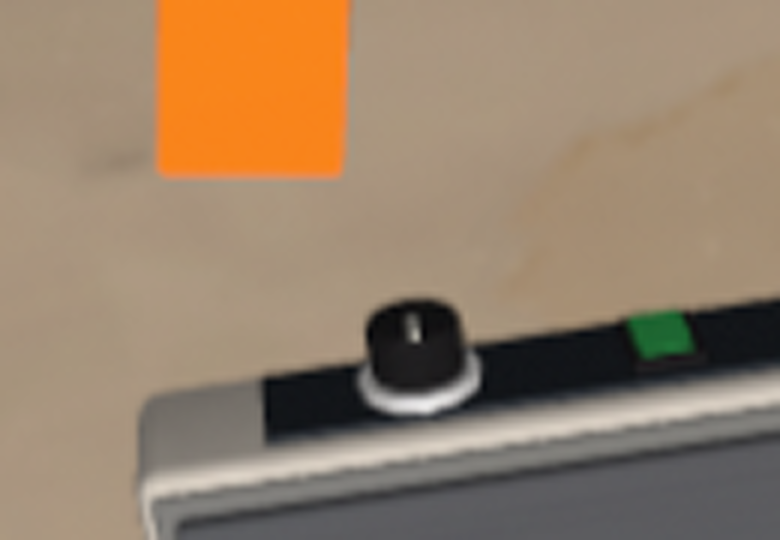

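Run:
```python
from h import *
r=load("w1.npz")
f=lambda u,v,z,oy:px2w(r,290+u/6,oy+v/6,z)
a=[f(160,96,.014,185),f(360,96,.014,185),f(157,178,.002,250),f(343,178,.002,250)]
for p in a: print(p.round(4))
e=(a[0]+a[1])/2;t=(a[2]+a[3])/2;d=t-e;h=np.arctan2(d[1],d[0]);print("end",e.round(4),"tip",t.round(4),"len",np.linalg.norm(d),"h",np.degrees(h), "h from end edge",np.degrees(np.arctan2(*(a[1]-a[0])[:2]*[-1,1])), np.degrees(np.arctan2(*(a[3]-a[2])[:2]*[-1,1])))
# warmer bottom front edge at z=.014
p1=f(265,378,.014,250);p2=f(780,298,.014,250);d=p2-p1;yaw=np.arctan2(-d[0],d[1]);print("yaw",np.degrees(yaw),p1,p2)
cor=f(143,396,.014,250);print("corner",cor)
cx,sx=np.cos(yaw),np.sin(yaw)
print("foot",cor[:2]+[cx*.02-sx*.02,sx*.02+cx*.02])
foot=np.array([.5623,-.2728]);
for zz in (0.0065,): print(w2px(r,[*foot,zz])-[290,250], (w2px(r,[*foot,zz])-[290,250])*6)
hd=np.array([np.cos(h),np.sin(h)]);print("lateral foot vs axis",np.cross(hd,foot-e[:2]),"dist end->foot",hd@(foot-e[:2]))
s=load("scene0.npz")
for u,v in [(318,350),(318,300)]:print(px2w(s,240+u/4,160+v/4,.014 if v>320 else .05))
```

```text
[ 0.4185 -0.2351  0.014 ]
[ 0.4299 -0.2018  0.014 ]
[ 0.509  -0.2668  0.002 ]
[ 0.5207 -0.2325  0.002 ]
end [ 0.4242 -0.2184  0.014 ] tip [ 0.5149 -0.2496  0.002 ] len 0.09662104062854224 h -18.97985404047602 h from end edge -18.84777366505456 -18.85430198931673
yaw -8.916219885233556 [ 0.55097151 -0.25883544  0.014     ] [ 0.56653521 -0.15963145  0.014     ]
corner [ 0.54702736 -0.28264149  0.014     ]
foot [ 0.56988548 -0.26598297]
[35.78583588 71.15456732] [214.71501527 426.92740391]
lateral foot vs axis -0.0065000221659288066 dist end->foot 0.1482654154253708
[ 0.54858022 -0.2840915   0.014     ]
[ 0.55073643 -0.28133721  0.05      ]<stdin>:14: DeprecationWarning: Arrays of 2-dimensional vectors are deprecated. Use arrays of 3-dimensional vectors instead. (deprecated in NumPy 2.0)
```

Run:
```python
from h import *
from workcell import *
h=np.radians(-19)
hand.move_gripper(0.0,30)
hd=np.array([np.cos(h),np.sin(h)]);p=np.array([.4242,-.2184])-hd*.035
bot.reach([*p,.12],ori(h))
r=vision.read_camera("wrist"); np.savez("w2.npz",**r); cv2.imwrite("pics/w2.png",r["frame"][:,:,::-1])
o=get_obs();print(o["time_s"],o["position"],o["wrist_force"],o["gripper_width"])
crop(r,240,200,200,150,4,"w2a.png")
```

```text
5.2333 [ 0.39282257 -0.2079858   0.12137953] [ 0.08435615 -0.96238566  0.27461982] -0.00037545593416412064
```

View pics/w2.png

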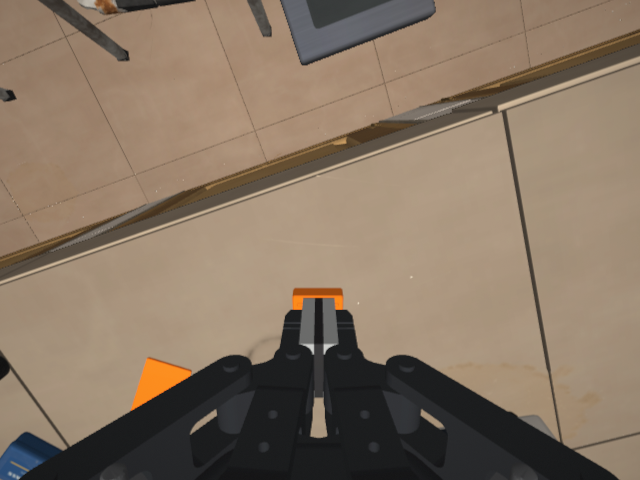

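Run:
```python
from h import *
s=load("scene0.npz")
crop(s,250,235,110,60,7,"s_a.png")
```

```text
(no output)
```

View pics/s_a.png

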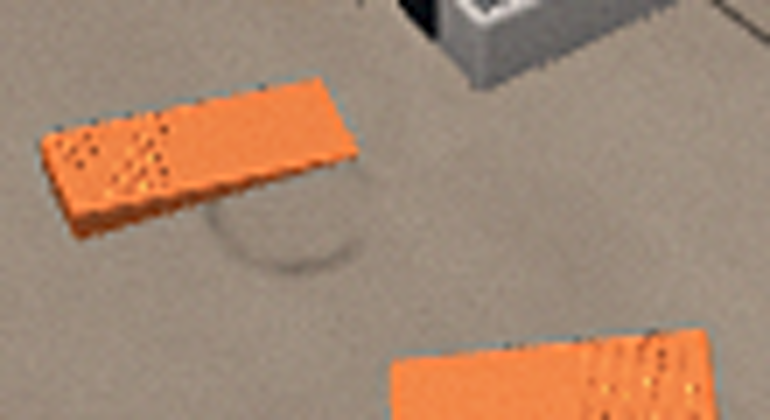

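Run:
```python
from h import *
s=load("scene0.npz");f=lambda u,v,z:px2w(s,250+u/7,235+v/7,z)[:2]
t=(f(320,79,.002)+f(357,155,.002))/2;e=(f(41,140,.014)+f(75,222,.014))/2;c=f(483,90,.014)
d=(t-e);L=np.linalg.norm(d);d/=L;y=np.radians(-8.8)
ft=c+[np.cos(y)*.02-np.sin(y)*.02,np.sin(y)*.02+np.cos(y)*.02]
print(e,t,L,np.degrees(np.arctan2(d[1],d[0])),c,"foot",ft);v=ft-e;print("lat",d[0]*v[1]-d[1]*v[0],"along",d@v)
```

```text
[ 0.42203151 -0.22518656] [ 0.51184744 -0.25344457] 0.09415634089464173 -17.46468945881393 [ 0.54699991 -0.28416978] foot [ 0.56982419 -0.26746493]
lat 0.00402580761880364 along 0.15366824844231916
```

```bash
cat >> h.py <<'E'
def F(bot,get_obs,n=4):
    a=[]
    for _ in range(n): bot.dwell(.03); a.append(get_obs()["wrist_force"])
    return np.mean(a,0)
E
python3 - <<'E'
from h import *
from workcell import *
h0=np.radians(-19);hd0=np.array([np.cos(h0),np.sin(h0)]);e0=np.array([.4242,-.2184])
bot.servo_line([*(e0-hd0*.035),.022],ori(h0),.15); bot.dwell(.2)
o=get_obs();print(o["time_s"],o["position"],F(bot,get_obs))
f0=F(bot,get_obs); np.save("f0.npy",f0)
bot.servo_line([*(e0-hd0*.010),.022],ori(h0),.06)
h1=np.radians(-17.2);hd1=np.array([np.cos(h1),np.sin(h1)])
e1=np.array([.5705,-.2635])-hd1*.095   # 25 mm before foot contact
bot.servo_line([*(e1-hd1*.011),.022],ori(h1),.05)
o=get_obs();print(o["time_s"],o["position"],F(bot,get_obs)-f0)
for n in ("scene","wrist","top"):
    r=vision.read_camera(n); np.savez(f"{n}3.npz",**r); cv2.imwrite(f"pics/{n}3.png",r["frame"][:,:,::-1])
    if n=="scene": crop(r,230,170,170,130,4.7,"s3.png")
    if n=="wrist": crop(r,220,200,200,150,4,"wc3.png")
    if n=="top": crop(r,255,180,130,120,5,"tc3.png")
E
```

```text
6.2333 [ 0.39177739 -0.20736948  0.0228606 ] [0.29587005 0.20436614 0.24068008]
8.3583 [ 0.46895116 -0.23205255  0.02195629] [-0.37671288 -0.19838297  0.40340976]
```

View pics/s3.png

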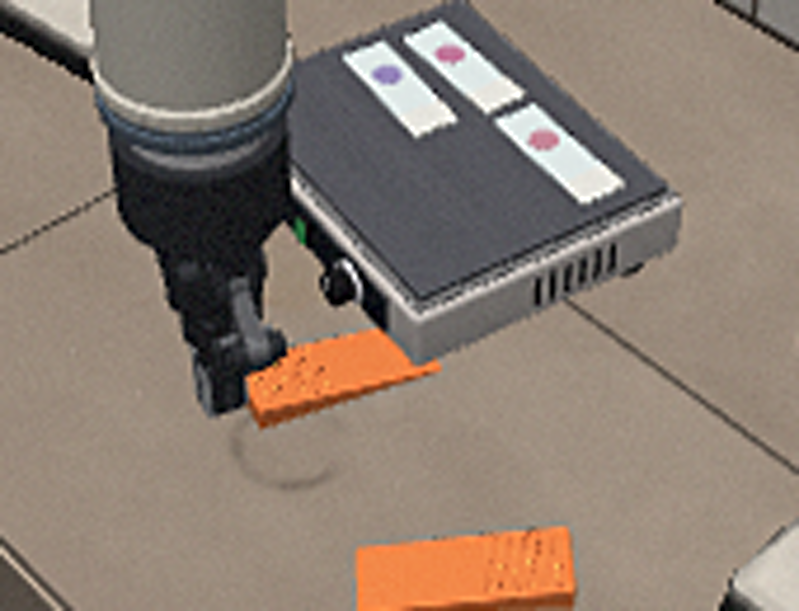

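View pics/wrist3.png

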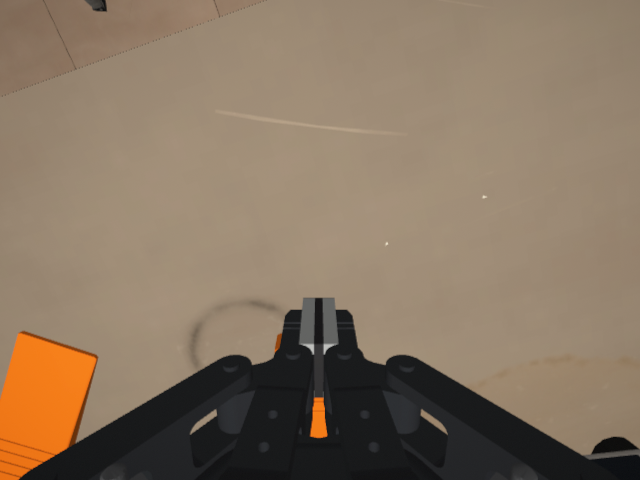

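View pics/tc3.png

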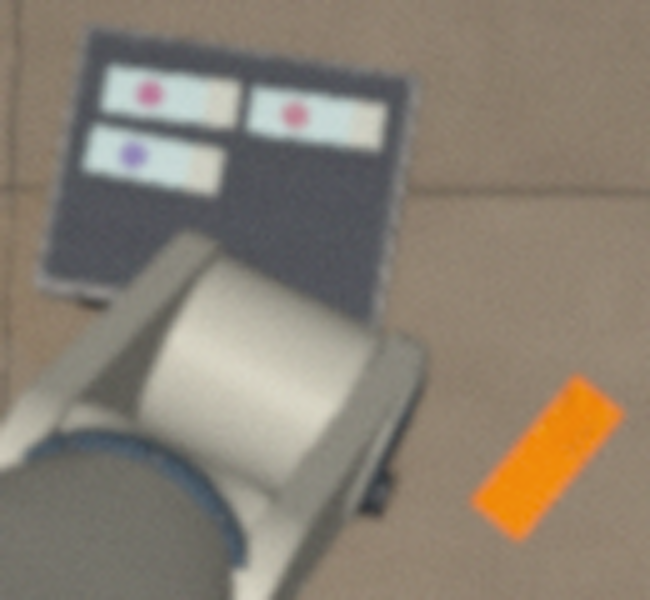

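Run:
```python
from h import *
r=load("wrist3.npz"); crop(r,250,290,140,100,5.6,"wc3b.png")
s=load("scene3.npz");f=lambda u,v,z:px2w(s,230+u/4.7,170+v/4.7,z)[:2]
a=f(262,410,.014);b=f(440,368,.001);c=f(422,362,.014);d=b-a
print("R edge",a,b,np.linalg.norm(d),np.degrees(np.arctan2(d[1],d[0])),"corner",c)
d/=np.linalg.norm(d);n=np.array([-d[1],d[0]]);e=a+n*.018
y=np.radians(-8.8);ft=c+[np.cos(y)*.02-np.sin(y)*.02,np.sin(y)*.02+np.cos(y)*.02]
print("end",e,"foot",ft,"lat",n@(ft-e),"along",d@(ft-e))
V=r["view"];print("exp end px",w2px(r,[.4797,-.2354,.014]))
```

```text
R edge [ 0.47336092 -0.25681094] [ 0.5623101  -0.28301628] 0.0927290505338823 -16.41551322949227 corner [ 0.55005892 -0.28341449]
end [ 0.47844774 -0.23954467] foot [ 0.5728832  -0.26670964] lat 0.0006299176552587254 along 0.09826288825940324
exp end px [317.60924536 352.52891168]
```

View pics/wc3b.png

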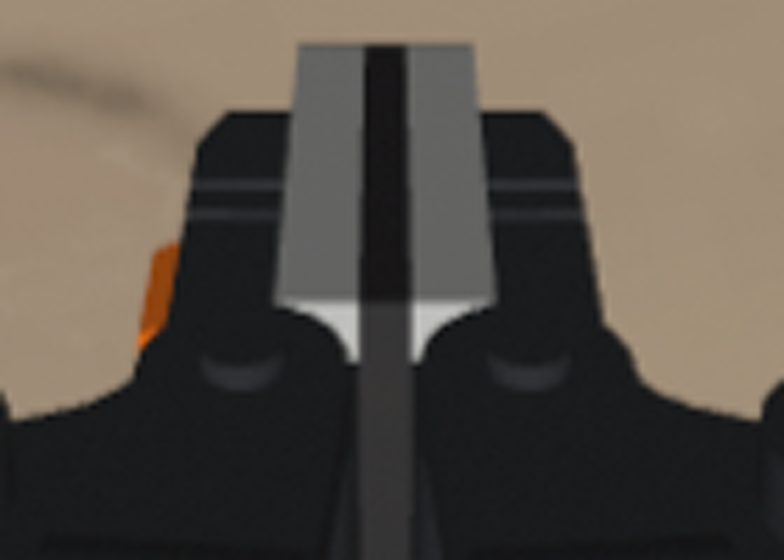

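Run:
```python
from h import *
from workcell import *
h=np.radians(-17.2);hd=np.array([np.cos(h),np.sin(h),0]);f0=np.load("f0.npy")
o=get_obs();p0=np.array([*(np.array([.5705,-.2635])-hd[:2]*.106),.022])
bot.servo_line(p0+hd*.018,None,.05); 
d=.018;log=[]
while d<.042:
    f=-(F(bot,get_obs,3)-f0)@hd; log.append((round(d*1e3,1),round(f,2)))
    if f>4.6: break
    d+=.001 if f<1.5 else (.0005 if f<3.3 else .0003)
    bot.servo_line(p0+hd*d,None,.02)
print(log); o=get_obs();print(o["time_s"],o["position"],(o["wrist_force"]-f0))
r=vision.read_camera("scene"); np.savez("s4.npz",**r); crop(r,230,170,170,130,4.7,"s4.png")
```

```text
[(18.0, np.float64(0.32)), (19.0, np.float64(0.05)), (20.0, np.float64(-0.01)), (21.0, np.float64(-0.01)), (22.0, np.float64(0.17)), (23.0, np.float64(0.13)), (24.0, np.float64(0.59)), (25.0, np.float64(-0.65)), (26.0, np.float64(0.91)), (27.0, np.float64(4.96))]
12.4 [ 0.49449524 -0.23990062  0.02189597] [-4.51531065  1.18160759  3.69419666]
```

View pics/s4.png

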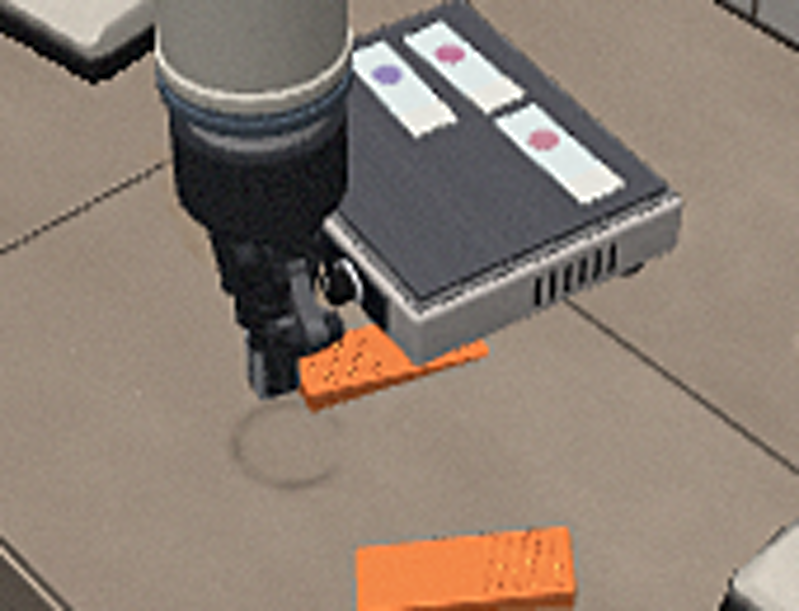

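Run:
```python
from h import *
from workcell import *
h=np.radians(-17.2);hd=np.array([np.cos(h),np.sin(h),0]);f0=np.load("f0.npy")
p0=np.array([*(np.array([.5705,-.2635])-hd[:2]*.106),.022])
f=F(bot,get_obs,8)-f0;print(f.round(2),-f@hd)
d=.027
while -f@hd<4.9 and d<.0283:
    d+=.0002;bot.servo_line(p0+hd*d,None,.02);f=F(bot,get_obs,5)-f0;print(round(d*1e3,2),f.round(2),-f@hd)
print(get_obs()["time_s"])
```

```text
[-4.68  1.69  3.13] 4.970630467362484
12.7167
```

Run:
```python
from h import *
from workcell import *
h=np.radians(-17.2);hd=np.array([np.cos(h),np.sin(h),0])
p=get_obs()["position"].copy();p[2]=.022
bot.servo_line(p-hd*.008,None,.03);bot.servo_line(p-hd*.05,None,.1)
q=p-hd*.05;q[2]=.27;bot.servo_line(q,None,.25);q=p-hd*.09;q[2]=.27
bot.reach(q,ori(h));hand.move_gripper(.085);bot.dwell(.2)
for n in ("scene","wrist"):
    r=vision.read_camera(n); np.savez(f"{n}5.npz",**r)
    if n=="scene": crop(r,230,170,170,130,4.7,"s5.png")
    else: cv2.imwrite("pics/w5.png",r["frame"][:,:,::-1]);crop(r,260,200,160,120,5,"wc5.png")
hand.move_gripper(0.)
print(get_obs()["time_s"])
```

```text
16.9833
```

View pics/w5.png

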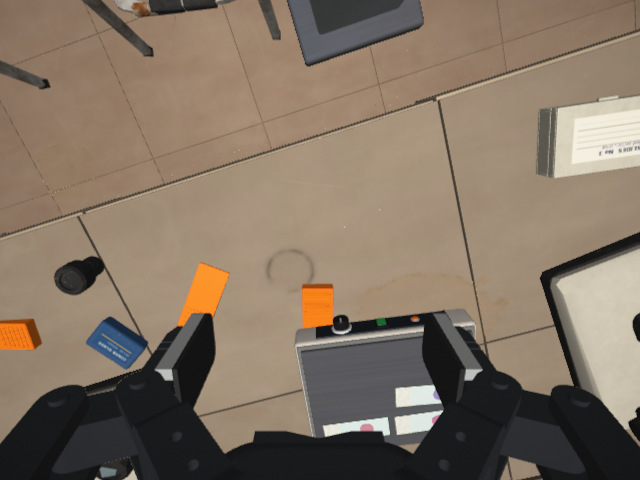

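View pics/wc5.png

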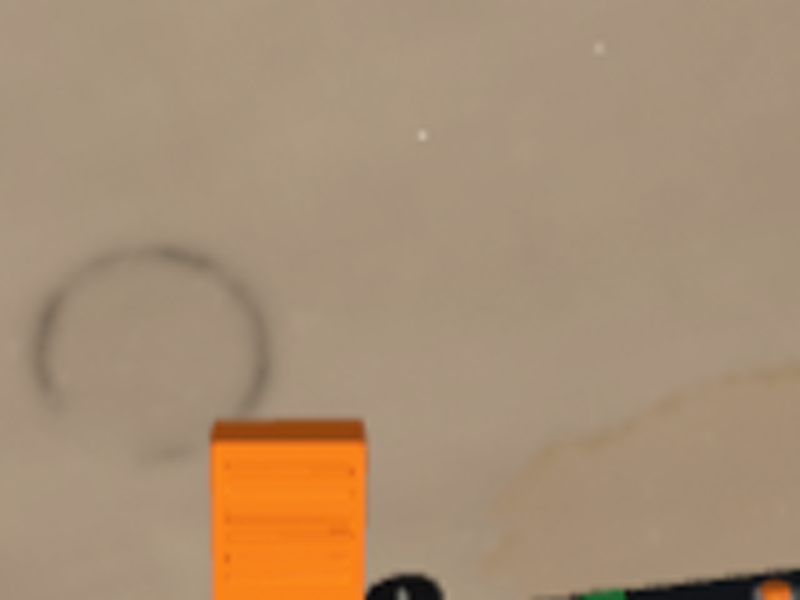

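View pics/s5.png

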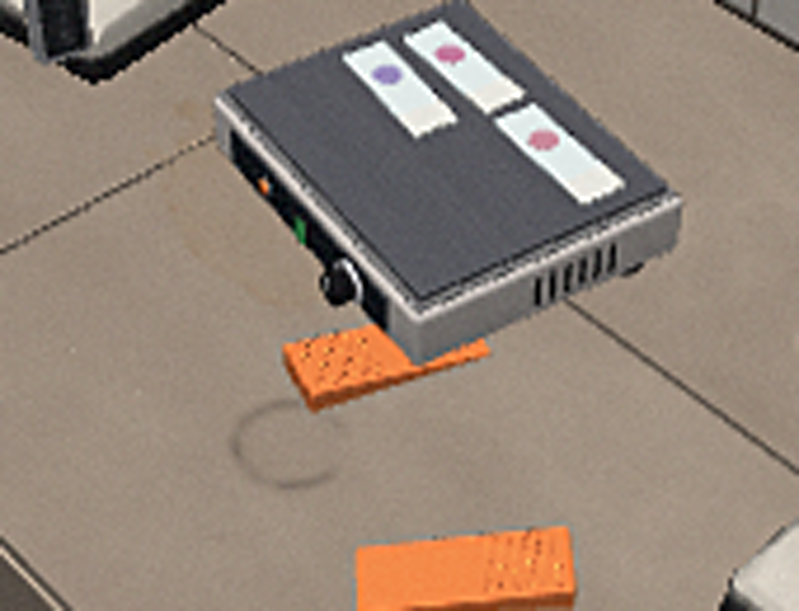

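Run:
```python
from h import *
r=load("wrist5.npz"); crop(r,285,270,110,90,7,"wc5b.png")
for p in [(.572,-.2655,.056),(.5705,-.2635,.056)]: print((w2px(r,p)-[285,270])*7)
EOF
```

```text
[221.7044365  662.08965253]
[231.05337516 651.17415606]Traceback (most recent call last):
  File "<stdin>", line 4, in <module>
NameError: name 'EOF' is not defined
```

View pics/wc5b.png

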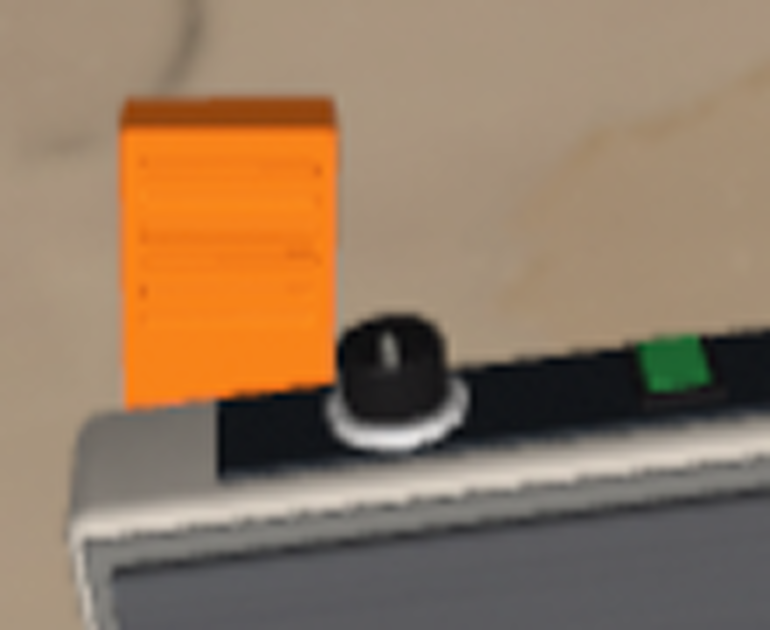

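Run:
```python
from h import *
from workcell import *
r=load("wrist5.npz");c=px2w(r,285+115/7,270+572/7,.056)
y=np.radians(-8.8);ux=np.array([np.cos(y),np.sin(y)]);uy=np.array([-ux[1],ux[0]])
ct=c[:2]+.013*(ux+uy);print(c,ct)
ct=(ct+np.array([.572,-.2655]))/2;print(ct)
bot.reach([*ct,.15],ori(y));bot.servo_line([*ct,.082],None,.15);bot.dwell(.2)
f0=F(bot,get_obs,6);z=.077;log=[]
bot.servo_line([*ct,z],None,.03)
while z>.064:
    f=F(bot,get_obs,3)-f0;log.append((round(z*1e3,1),*f.round(1)))
    if f[2]>11: break
    z-=.001 if f[2]<1.5 else .0004
    bot.servo_line([*ct,z],None,.02)
print(log)
bot.dwell(.8);print((F(bot,get_obs,3)-f0).round(2),get_obs()["position"])
r=vision.read_camera("scene");crop(r,230,170,170,130,4.7,"s6.png")
bot.servo_line([*ct,.09],None,.05);bot.servo_line([*ct,.2],None,.2);bot.reach([.42,-.235,.27],ori(np.radians(-17.2)))
bot.dwell(.3)
for n in ("scene","wrist"):
    r=vision.read_camera(n); np.savez(f"{n}7.npz",**r)
    if n=="scene": crop(r,230,170,170,130,4.7,"s7.png")
    else: cv2.imwrite("pics/w7.png",r["frame"][:,:,::-1])
print(get_obs()["time_s"])
```

```text
[ 0.55133117 -0.27635042  0.056     ] [ 0.56616695 -0.26549227]
[ 0.56908348 -0.26549613]
[(77.0, np.float64(0.6), np.float64(-0.0), np.float64(-0.2)), (76.0, np.float64(-0.0), np.float64(-0.1), np.float64(-0.0)), (75.0, np.float64(0.2), np.float64(0.3), np.float64(0.3)), (74.0, np.float64(0.7), np.float64(0.2), np.float64(-0.0)), (73.0, np.float64(-0.4), np.float64(-0.1), np.float64(1.8)), (72.6, np.float64(-1.2), np.float64(0.3), np.float64(5.7)), (72.2, np.float64(-1.3), np.float64(0.9), np.float64(9.8)), (71.8, np.float64(-2.7), np.float64(1.1), np.float64(12.7))]
[-3.15  1.28 12.47] [ 0.56921655 -0.26561862  0.07297722]
24.9667
```

View pics/s6.png

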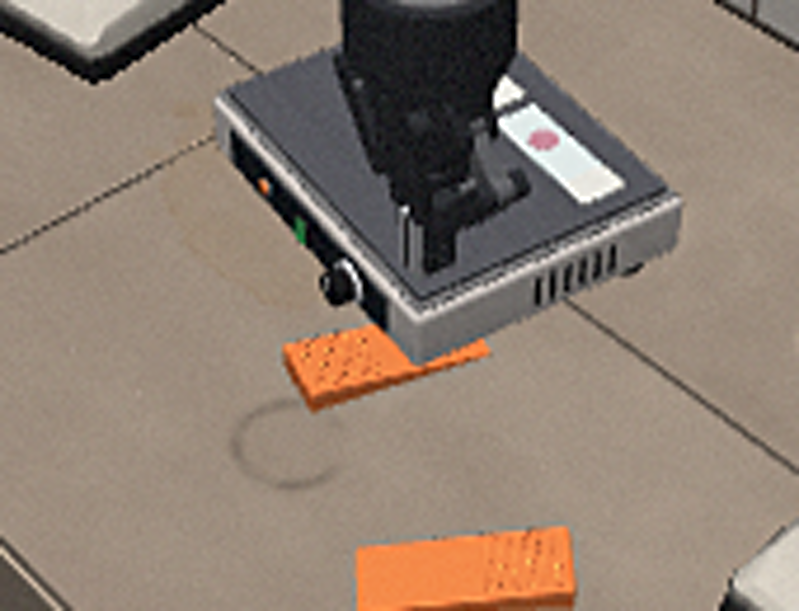

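View pics/s7.png

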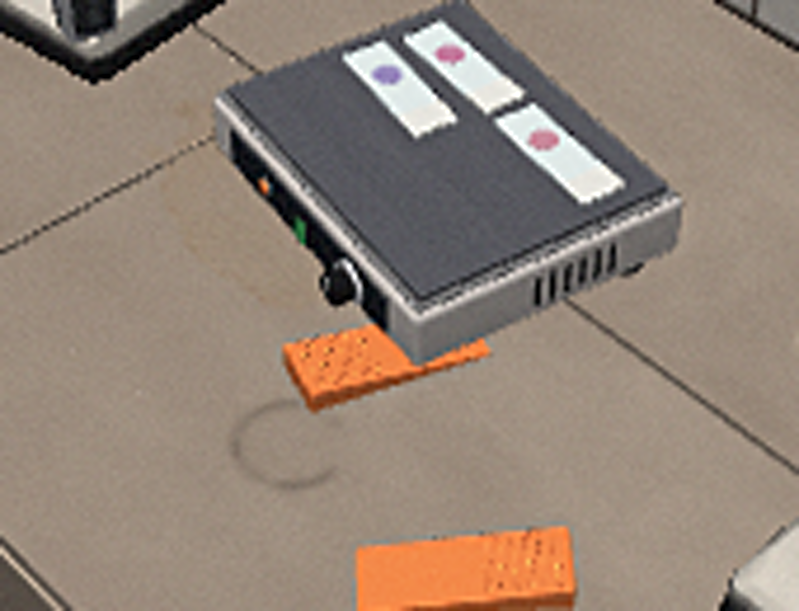

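```bash
python3 -c "
from workcell import *
print(get_obs()['wrist_force']);print(hand_in())"
```

```text
[ 0.60626961 -0.42641642 -0.64636725]
the job is handed in; nothing more can be done
None
```

I pushed the wedge nearest the robot under the short foot, thin end first, pressed the corner to prove it, and handed the job in at about 25 s of the 54 s allowed.

- **Wedge:** I used the one at top-view pixel (313,277), 0.52 m from the base; the other two lie at 0.62 m and 0.79 m. I pushed on its thick end until the push held steady at 5.0 N, which matches snug. By then about 58 mm of it was still outside the foot's outer edge.
- **Press test:** I pressed above the corner with about 12.5 N for roughly a second. The tool stayed at 73.0 mm, which puts the plate at 56 mm, so the corner did not rock. I then let go and moved the arm clear.
- **Last pictures:** the close-up scene views before, during and after the press show the warmer and wedge in the same place. I did not check the slide box, tin and eyepiece in a picture after the press. The arm did not go near them, and nothing looked moved in the wrist view before it.
- **Disagreements:**
  - The cameras differed by up to 7 mm on where the wedge and foot were. I aimed at a compromise, and a scene view partway through put the foot within 1 mm of the wedge's centre line.
  - Two estimates of the press point differed by 6 mm, so I pressed midway between them.
  - At snug the wrist also read about 3 N upward, which I did not explain.

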